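# Set up the bench scanner for its calibration shot

## Robot

A 6-joint arm with a two-finger parallel gripper is mounted at the origin on a cart in front of the work surface, level with it; the furniture and walls round the work are solid. World frame = base frame: x ahead of the robot, y to its left, z up, the work surface at z = 0. Lengths are in m, angles in rad, forces in N, time in s.
With the tool pointing down it reaches from about 0.4 to 0.825 m from the base axis. Payload 7 kg.
Tool frame: the origin (TCP) lies on the centre line of the jaws, within the pads' length; the fingertips stand 22 mm ahead of it and the grasp point (between the pads) lies 3 mm ahead of it (r.nose_length is the distance from the TCP to the fingertips, in m); z points along the fingers, y is the line along which they close (so a half turn about z gives the same grasp; the last joint's range is limited). The gripper opens to 85 mm and grips with 20 to 120 N. Pads are 22 mm wide; open, the fingers measure 114 mm over their backs; the gripper's body (76 mm by 85 mm) begins 54 mm behind the grasp point. The pads swing forward as they close: fully open they stand 13 mm farther back than shut.
Start: joints at [-0.839, 0.359, 0.012, 0, -1.224, -0.288], TCP at [0.29, -0.61, 0.253] pointing down, gripper open.
Joint ranges: [-3.07, 3.07], [-1.43, 2.12], [-1.02, 1.25], [-3.03, 1.67], [-3.05, -0], [-3.03, 3.03]. Speed limits (rad/s): [2.39, 2.39, 3.01, 3.14, 3.14, 3.14].

## Interface

Orientations are given as a rotation vector (axis times angle).
In Python, from workcell import observe, eyes, order, r gives the robot as it stands. The module is installed in compiled form; this text tells all that it offers.
- The arm moves only by the tool play_rows, never from a script. Its argument "moves" is a list of rows, each a list of 7 numbers: the gripper command: -1 is shut, 1 is fully open, values between are in proportion, then the shift along the tool's x, y, z normalised to -1 to 1, where 1 is 10 cm, then the turn, a rotation vector about the tool's x, y, z normalised to -1 to 1, where 1 is 180 degrees. A call has 1 to 8 rows; each row is the pose to reach, as a shift and turn from the pose commanded when the call began, along the tool's axes at that moment, turning the shorter way round; what a row does not reach only later rows make up. A row lasts 1/12 s, in which the tool goes at most 41.7 mm and 7.16 degrees, less where a joint would pass 70% of its speed; a pose out of reach is approached as far as the arm can. A call with a number of a shift or a turn outside -1 to 1 is refused whole. A call with a gripper value outside its range is refused whole. The fingers move at their own pace and stop on an object; the grip force is fixed at half the most. Time passes only in rows, so rows that repeat a pose let the fingers close. It gives the time, the measured TCP pose, the force, the opening and the grip force at its end, in the units of the state.
- observe(): the state, without advancing time (a new reading comes with each control period).
- eyes.get_image(name): name is "side" or "top" or "wrist"; returns a dict with "pixels" (420x560x3 uint8, blue, green, red), "depth" (420x560 float32, m along the optical axis (not along the pixel's ray), 0 where there is no reading), "fx", "fy", "cx", "cy" (pixels), "extrinsics" (4x4, takes a point from world to camera coordinates). Camera axes: x right, y up, looking along -z (the intrinsics and any distortion apply to the point x, -y, -z); pixel columns grow to the right and rows downward; lengths in m; the calibration is good to about 2 mm. A picture is of the moment at which its call begins.
- order.job_done(): hands the job in; it is judged then, once.
The state is a dict: "t": time; "joint_pos": joint angles; "joint_velocities": joint speeds; "effort": joint torques, N m; "tcp_pos": TCP position; "tool_rot": TCP orientation; "force": force on the tool from outside, world axes, zero at the start; "torque": the same for the moment, N m; "grip_width": finger opening in m; "grasp_force": force on a finger pad.
Only numpy, scipy, OpenCV 4.12 (cv2) and the standard library are available. Lean on these libraries where they do the work, as an engineer would, in place of code of your own. Each camera call takes 0.05 s, during which the arm holds its last target. There are 200 camera calls.

## Task

Set up the small bench scanner for its calibration shot: lay the loose aluminium straightedge centred on the scanner's low front table, its graduated long edge (the one farther from its square grip knob) flush against the front face of the scanner body, and let go of it. Then lift the sprung hood until the pointer on its side stands level with the sliding mark on the quadrant, and finish while still holding the hood there, because it springs shut when let go. The straightedge must stay flush, and do not shift the mark, the mouse, the controller or the pen.

Things in the scene. Friction and masses are not known exactly. Their poses are not given: they have to be found in the camera images.
- scanner: Grey bench scanner fixed to the bench, 260 (x) x 230 (y) x 41 mm without hood. Origin under the middle of its footprint, at bench height; x from its front (robot side) to its back, y to its left, z up. Its front 90 mm is a low flat table, 10 mm high, 230 mm wide. On its right side (y = -121 mm) stands a thin aluminium arc (quadrant) of radius 150 mm about the hood hinge, up to 170 mm high.
- face (a point): Foot of the scanner body's upright flat front face, at the middle of its width, on the table top (10 mm above the bench), 40 mm in front of the scanner's origin; axes as the scanner's. The face rises from here to 41 mm above the bench; the straightedge goes at its -x side.
- hood (a joint): Opening of the white hood in rad: 0 shut, grows as its front edge is lifted, stop at 1.2. Hinge line along the scanner's y at its back. A spring pulls it shut: about 4 N up at the handle starts it, about 6 N holds it at 0.7 rad. Hood 158 x 210 x 22 mm, its top 67 mm above the bench when shut.
- hood_hinge (a point): Middle of the hood's hinge line: 120 mm behind the scanner's origin, 44 mm above the bench; axes turn with the hood.
- hood_handle (a point): Middle of the hood's handle: a round steel bar 12 mm thick along the scanner's y, 88 mm free between its posts, 35 mm (bar centre) above the hood's top. In the hood's axes 130 mm in front of the hinge and 58 mm above it: 102 mm above the bench when shut; moves on a circle about the hinge. It can turn between the fingers.
- hood_pointer (a point): Tip of the small black pointer on the right side of the hood, at the hood's lower edge, 143 mm in front of the hinge, on the straight line from the hinge; axes turn with the hood.
- mark (a joint): Angle in rad of the sliding mark, measured from the same hinge and zero as the hood: the hood is at the mark when both joint values are equal. The mark lies between 0.40 and 0.70; held by friction, must not be shifted.
- mark_tip (a point): Flag of the sliding mark: a black tab just outside the quadrant's outer edge, 166 mm from the hinge, 8 x 18 x 4 mm; axes turn with the mark (its x lies along the line to the hinge).
- straightedge: Loose flat aluminium straightedge, 50 (x) x 180 (y) x 8 mm, about 0.2 kg, lying on the bench to the right of the scanner. Origin in the middle of its underside; z up. Its graduated long edge is at x = +25 mm. A square black grip knob 16 x 16 mm rises from its top at x = -8 mm, y = 0, from 8 to 36 mm above the underside.
- grip_knob (a point): Middle of the grip knob, 24 mm above the straightedge's underside, 33 mm from the graduated edge.
- edge_a (a point): End of the graduated edge at y = +90 mm of the straightedge, half way up it (4 mm).
- edge_b (a point): End of the graduated edge at y = -90 mm of the straightedge, half way up it (4 mm).
- mouse: Black computer mouse, 113 x 61 x 37 mm, far right. Origin under its middle. Leave alone.
- controller_r: White hand controller, 141 x 63 x 50 mm, left of the scanner. Origin under its middle. Leave alone.
- pen_blue: Blue click pen, 141 mm long, 11 mm thick, right of the straightedge. Origin under its middle. Leave alone.

How it is judged:
By the outcome, as a careful person would: the job done as asked, in the order asked, and still so for the second after the job is handed in, while the arm keeps its last pose, push and grip.
It also fails if it takes over 61 s, if anything falls off the work surface, if the arm or the gripper's body presses on something with over 40 N, if the wrist force passes 120 N, or if a joint passes its speed limit or range.

## Working session

There is one attempt and no reset: what is moved stays moved. The work goes in short steps, Python scripts to look and compute and a tool call to move; the robot and the scene stay as the last step left them, time stands still between calls to the robot, and variables do not carry over. Pictures are saved under pics/ and viewed, at most 10 in all, crops included, and the job is handed in when it is done.

Besides the shell and the picture viewer there is one more tool, called after "Call:" by a JSON object that holds its "method" and its "body", one argument or row to a line. play_rows: Moves the arm, as the interface text tells. Its arguments: {"type":"object","properties":{"moves":{"type":"array","items":{"type":"array","items":{"type":"number"}}}},"required":["moves"]}

```bash
mkdir -p pics
cat > h.py <<'E'
import numpy as np, cv2
from scipy.spatial.transform import Rotation as R
from workcell import observe, eyes, order, r
def get(n):
    im=eyes.get_image(n); return im
def pt(im,u,v,z=None,d=None):
    E=np.array(im["extrinsics"]); Rm=E[:3,:3]; t=E[:3,3]
    c=-Rm.T@t
    ray=np.array([(u-im["cx"])/im["fx"],-(v-im["cy"])/im["fy"],-1.0])
    w=Rm.T@ray
    if z is not None: return c+w*(z-c[2])/w[2]
    if d is None: d=im["depth"][int(v),int(u)]
    return c+w*d
def cloud(im):
    h,w=im["depth"].shape
    v,u=np.mgrid[:h,:w]; d=im["depth"]
    E=np.array(im["extrinsics"]); Rm=E[:3,:3]; t=E[:3,3]
    ray=np.stack([(u-im["cx"])/im["fx"],-(v-im["cy"])/im["fy"],-np.ones_like(d)],-1)
    P=(ray*d[...,None]-t)@Rm
    P[d==0]=np.nan
    return P
def proj(im,p):
    E=np.array(im["extrinsics"]); q=E[:3,:3]@np.array(p)+E[:3,3]
    return im["cx"]+im["fx"]*q[0]/-q[2], im["cy"]-im["fy"]*q[1]/-q[2]
E
python3 - <<'E'
from h import *
s=observe(); print({k:np.round(v,3) for k,v in s.items()}, r.nose_length)
for n in("top","side"):
    im=get(n); cv2.imwrite(f"pics/{n}0.png",im["pixels"]); E=np.array(im["extrinsics"]); print(n,im["fx"],im["fy"],im["cx"],im["cy"],-E[:3,:3].T@E[:3,3], [k for k in im])
    np.savez(f"{n}0.npz",**im)
E
```

```text
{'t': np.float64(0.0), 'joint_pos': array([-0.839,  0.359,  0.011, -0.   , -1.224, -0.288]), 'joint_velocities': array([-0.001,  0.001,  0.001,  0.001,  0.001, -0.   ]), 'effort': array([ 1.0000e-03, -5.8332e+01,  2.9344e+01,  6.9370e+00, -6.0000e-03,
       -0.0000e+00]), 'tcp_pos': array([ 0.29 , -0.609,  0.252]), 'tool_rot': array([ 6.910e-01, -3.064e+00, -2.000e-03]), 'force': array([-0.109,  0.719, -0.009]), 'torque': array([-0.024,  0.037, -0.026]), 'grasp_force': np.float64(0.0), 'grip_width': np.float64(0.086)} 0.022
top 430.5143097151252 430.5143097151252 280.43136503865986 215.36824505063765 [ 0.35382394 -0.04862721  1.54387117] ['pixels', 'depth', 'fx', 'fy', 'cx', 'cy', 'extrinsics']
side 379.8003657916338 379.8003657916338 278.9234656217068 203.95507592789608 [ 0.27990075 -1.02152575  0.6844257 ] ['pixels', 'depth', 'fx', 'fy', 'cx', 'cy', 'extrinsics']
```

View pics/top0.png

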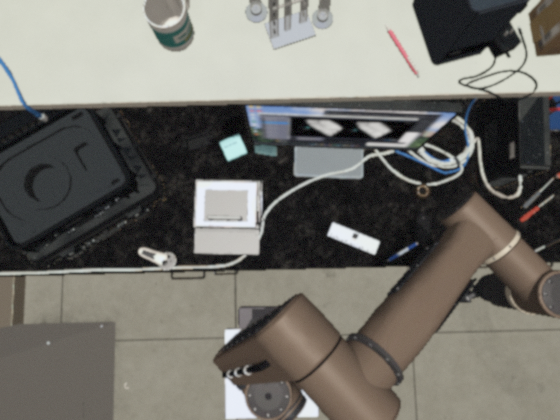

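View pics/side0.png

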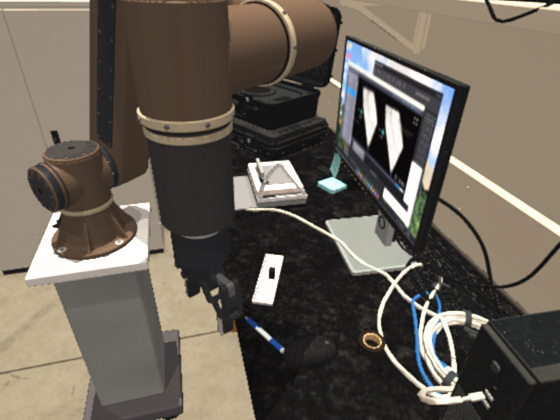

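Top view: the scanner is at about (228,216), with its table in front (rows 228–252). The straightedge is at about (353,238) with its dark knob at (355,236), and the pen is at (403,252). The side view shows the straightedge at (268,278), its knob at (272,272), and the scanner at (275,182).

```bash
cat > a.py <<'E'
from h import *
im=dict(np.load("top0.npz")); g=im["pixels"].max(2)
def rect(x0,x1,y0,y1,th,z):
    m=np.zeros_like(g); m[y0:y1,x0:x1]=(g[y0:y1,x0:x1]>th)*255
    c=max(cv2.findContours(m,0,2)[0],key=cv2.contourArea)
    P=np.array([pt(im,*p[0],z=z)[:2] for p in c],np.float32)
    rc=cv2.minAreaRect(P); print(rc, cv2.boxPoints(rc).round(3).tolist()); 
rect(318,388,215,262,140,.008)
P=cloud(im)
print("heights se",np.round(P[238,330:376:5],3).tolist())
for v in (190,205,215,235,245): print(v,np.round(P[v,190:270:8],3).tolist())
s=dict(np.load("side0.npz")); Q=cloud(s)
print(np.round(Q[272,272],3),np.round(Q[285,266],3))
E
python3 a.py
python3 -c "
import cv2,numpy as np
a=cv2.imread('pics/top0.png')[165:270,180:420];a=cv2.resize(a,None,fx=3,fy=3,interpolation=2)
b=cv2.imread('pics/side0.png')[145:220,220:320];b=cv2.resize(b,(360,270),interpolation=2)
c=np.zeros((590,720,3),np.uint8);c[:315]=a;c[318:588,:360]=b;cv2.imwrite('pics/c0.png',c)"
```

```text
((0.45670244097709656, -0.30535706877708435), (0.18431305885314941, 0.05531039461493492), 66.1983413696289) [[0.39399999380111694, -0.3790000081062317], [0.4449999928474426, -0.4009999930858612], [0.5189999938011169, -0.23199999332427979], [0.4690000116825104, -0.20999999344348907]]
heights se [[0.459, -0.223, 0.002], [0.459, -0.241, 0.002], [0.458, -0.259, 0.003], [0.457, -0.276, 0.011], [0.457, -0.294, 0.008], [0.455, -0.308, 0.03], [0.456, -0.33, 0.008], [0.455, -0.346, 0.014], [0.455, -0.366, 0.007], [0.455, -0.386, -0.005]]
190 [[0.648, 0.279, -0.002], [0.635, 0.238, 0.061], [0.633, 0.209, 0.069], [0.632, 0.181, 0.067], [0.632, 0.154, 0.065], [0.631, 0.126, 0.066], [0.629, 0.097, 0.071], [0.629, 0.07, 0.068], [0.628, 0.041, 0.073], [0.641, 0.017, -0.005]]
205 [[0.591, 0.278, 0.004], [0.582, 0.238, 0.062], [0.58, 0.209, 0.066], [0.58, 0.182, 0.066], [0.578, 0.153, 0.072], [0.577, 0.125, 0.071], [0.577, 0.098, 0.067], [0.577, 0.071, 0.067], [0.576, 0.043, 0.067], [0.585, 0.018, -0.002]]
215 [[0.555, 0.279, 0.0], [0.546, 0.236, 0.07], [0.546, 0.21, 0.061], [0.544, 0.181, 0.073], [0.544, 0.154, 0.066], [0.543, 0.127, 0.066], [0.543, 0.099, 0.066], [0.541, 0.07, 0.074], [0.541, 0.044, 0.065], [0.549, 0.019, -0.004]]
235 [[0.483, 0.28, -0.003], [0.481, 0.248, 0.009], [0.481, 0.219, 0.011], [0.48, 0.192, 0.004], [0.479, 0.162, 0.012], [0.479, 0.134, 0.006], [0.477, 0.105, 0.013], [0.477, 0.077, 0.011], [0.476, 0.048, 0.011], [0.476, 0.02, 0.003]]
245 [[0.447, 0.279, 0.001], [0.446, 0.249, 0.005], [0.445, 0.22, 0.011], [0.444, 0.191, 0.01], [0.444, 0.163, 0.009], [0.443, 0.134, 0.01], [0.442, 0.105, 0.017], [0.441, 0.077, 0.011], [0.44, 0.049, 0.011], [0.44, 0.021, 0.003]]
[ 0.463 -0.315  0.031] [ 0.443 -0.335  0.009]
```

View pics/c0.png

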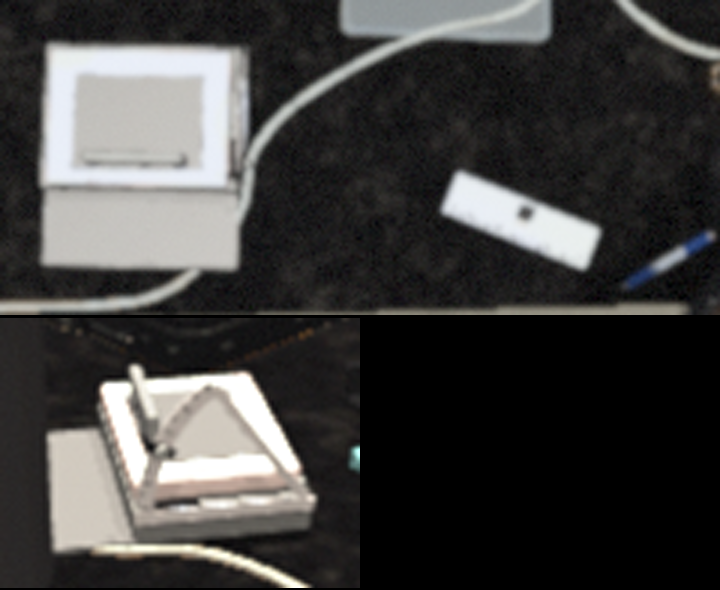

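The graduated edge faces the robot, because the knob sits nearer the far edge. The straightedge therefore needs about a 204° turn. I'll move above it to look with the wrist camera.

Call:
{"method": "play_rows", "body": {
  "moves": [
    [1, -0.31, 0.22, 0, 0, 0, 0],
    [1, -0.62, 0.44, 0, 0, 0, 0],
    [1, -0.94, 0.66, 0, 0, 0, 0]
  ]
}}

```text
t: 0.35
tcp_pos: [0.3461, -0.5086, 0.2523]
tool_rot: [0.688, -3.064, -0.002]
force: [0.4, -0.2, 0.4]
grip_width: 0.0854
grasp_force: 0.0
```

Call:
{"method": "play_rows", "body": {
  "moves": [
    [1, -0.31, 0.22, 0, 0, 0, 0],
    [1, -0.62, 0.44, 0, 0, 0, 0],
    [1, -0.94, 0.66, 0, 0, 0, 0]
  ]
}}

```text
t: 0.6
tcp_pos: [0.4032, -0.4079, 0.253]
tool_rot: [0.691, -3.064, -0.001]
force: [1.0, 0.9, 0.1]
grip_width: 0.0856
grasp_force: 0.0
```

Call:
{"method": "play_rows", "body": {
  "moves": [
    [1, -0.31, 0.22, 0, 0, 0, 0.04],
    [1, -0.62, 0.44, 0, 0, 0, 0.08],
    [1, -0.94, 0.66, 0, 0, 0, 0.12],
    [1, -0.94, 0.66, 0, 0, 0, 0.16],
    [1, -0.94, 0.66, 0, 0, 0, 0.2],
    [1, -0.94, 0.66, 0, 0, 0, 0.24],
    [1, -0.94, 0.66, 0, 0, 0, 0.275],
    [1, -0.94, 0.66, 0, 0, 0, 0.275]
  ]
}}

```text
t: 1.27
tcp_pos: [0.4594, -0.3094, 0.253]
tool_rot: [-0.663, -3.07, -0.0]
force: [-0.4, -0.1, 0.9]
grip_width: 0.0852
grasp_force: 0.0
```

Run:
```python
from h import *
s=observe(); print(np.round(s["tcp_pos"],4),np.round(s["joint_pos"],3),np.round(R.from_rotvec(s["tool_rot"]).as_matrix(),3).tolist(),s["t"])
im=get("wrist"); np.savez("w1.npz",**im); cv2.imwrite("pics/w1.png",im["pixels"])
E=im["extrinsics"]; print(-E[:3,:3].T@E[:3,3],im["fx"]); print(E[:3,:3].round(2).tolist())
```

```text
[ 0.4594 -0.3094  0.253 ] [-0.239  0.161 -0.258 -0.    -1.153 -1.757] [[-0.911, 0.413, -0.001], [0.413, 0.911, 0.0], [0.001, 0.0, -1.0]] 1.2667
[ 0.39131019 -0.27751984  0.37341142] 301.2989561178138
[[0.41, 0.91, 0.0], [-0.87, 0.4, -0.29], [-0.27, 0.12, 0.96]]
```

View pics/w1.png

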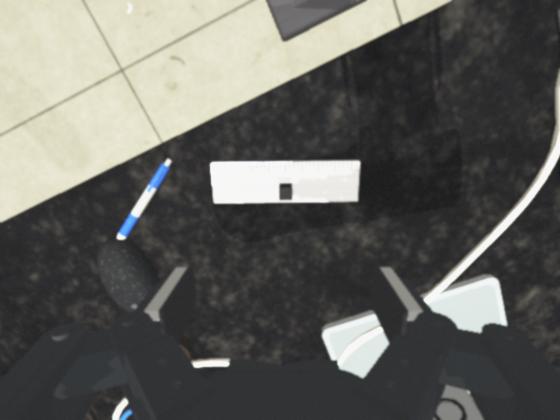

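Wrist view: the straightedge spans (211–359, 161–204). Its graduations are along the upper edge, on the robot side, and the knob is at (286,191).

```bash
cat > se.py <<'E'
from h import *
import sys
def measure(im,z,box,th=150):
    g=im["pixels"].min(2); x0,x1,y0,y1=box
    m=np.zeros_like(g); m[y0:y1,x0:x1]=(g[y0:y1,x0:x1]>th)*255
    c=max(cv2.findContours(m,0,1)[0],key=cv2.contourArea)
    P=np.array([pt(im,*p[0],z=z)[:2] for p in c],np.float32)
    return cv2.minAreaRect(P)
if __name__=="__main__":
    im=dict(np.load("w1.npz"))
    rc=measure(im,.008,(180,400,130,240)); print(rc,cv2.boxPoints(rc).round(4).tolist())
    g=im["pixels"].max(2); m=np.zeros_like(g); m[176:202,260:310]=(g[176:202,260:310]<110)*255
    c=max(cv2.findContours(m,0,2)[0],key=cv2.contourArea); M=cv2.boundingRect(c); print(M)
    D=im["depth"][M[1]:M[1]+M[3],M[0]:M[0]+M[2]]; print(np.round(D,3)[::3,::3])
    # top of knob + front side: use bounding x centre; print rays at z=.036
    for v in (M[1],M[1]+M[3]): print(pt(im,M[0]+M[2]/2-.5,v,z=.036).round(4),pt(im,M[0]+M[2]/2-.5,v,z=.008).round(4))
E
python3 se.py
```

```text
((0.45621585845947266, -0.3046332001686096), (0.18129511177539825, 0.052447956055402756), 65.99388885498047) [[0.3953999876976013, -0.376800000667572], [0.4433000087738037, -0.39809998869895935], [0.5170999765396118, -0.23250000178813934], [0.4690999984741211, -0.21119999885559082]]
(280, 184, 12, 15)
[[0.363 0.36  0.36  0.361]
 [0.345 0.345 0.344 0.344]
 [0.344 0.345 0.345 0.344]
 [0.346 0.346 0.346 0.347]
 [0.346 0.346 0.348 0.346]]
[ 0.4538 -0.3024  0.036 ] [ 0.459  -0.3045  0.008 ]
[ 0.4698 -0.3096  0.036 ] [ 0.4763 -0.3123  0.008 ]
```

Call:
{"method": "play_rows", "body": {
  "moves": [
    [1, -0.025, 0.032, 0.4, 0, 0, -0.002],
    [1, -0.025, 0.032, 0.8, 0, 0, -0.002],
    [1, -0.025, 0.032, 1, 0, 0, -0.002],
    [1, -0.025, 0.032, 1, 0, 0, -0.002]
  ]
}}

```text
t: 1.65
tcp_pos: [0.4599, -0.3067, 0.1484]
tool_rot: [-0.64, -3.067, -0.002]
force: [-0.8, -0.6, -0.8]
grip_width: 0.0854
grasp_force: 0.0
```

Call:
{"method": "play_rows", "body": {
  "moves": [
    [0.2, 0, 0, 0.35, 0, 0, 0],
    [0, 0, 0, 0.65, 0, 0, 0],
    [-0.1, 0, 0, 0.9, 0, 0, 0],
    [-0.1, 0, 0, 1, 0, 0, 0],
    [-0.1, 0, 0, 1, 0, 0, 0]
  ]
}}

```text
t: 2.07
tcp_pos: [0.4624, -0.3078, 0.0522]
tool_rot: [-0.642, -3.072, -0.0]
force: [-0.2, 0.5, 0.6]
grip_width: 0.0386
grasp_force: 0.0
```

Run:
```python
from h import *
s=observe(); print(np.round(s["tcp_pos"],4),np.round(R.from_rotvec(s["tool_rot"]).as_matrix(),3).tolist(),s["t"],s["force"],s["grip_width"])
im=get("wrist"); cv2.imwrite("pics/w2.png",im["pixels"])
```

```text
[ 0.4624 -0.3078  0.0522] [[-0.916, 0.401, -0.003], [0.401, 0.916, 0.001], [0.003, -0.001, -1.0]] 2.0667 [-0.15013578  0.51081695  0.56202119] 0.03858368254509142
```

View pics/w2.png

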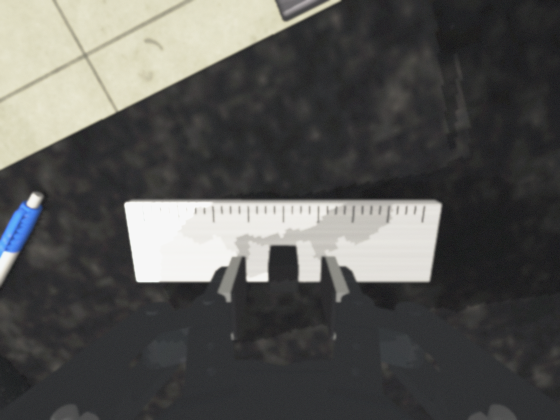

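The knob at (284,262) is centred between the fingertips (about 235 and 335), and the straightedge is parallel to the jaws. Next I descend and close.

Call:
{"method": "play_rows", "body": {
  "moves": [
    [-0.1, 0, 0, 0.1, 0, 0, 0],
    [-0.1, 0, 0, 0.18, 0, 0, 0],
    [-0.3, 0, 0, 0.18, 0, 0, 0],
    [-1, 0, 0, 0.18, 0, 0, 0],
    [-1, 0, 0, 0.18, 0, 0, 0],
    [-1, 0, 0, 0.18, 0, 0, 0],
    [-1, 0, 0, 0.18, 0, 0, 0],
    [-1, 0, 0, 0.18, 0, 0, 0]
  ]
}}

```text
t: 2.78
tcp_pos: [0.4633, -0.3079, 0.0359]
tool_rot: [0.645, 3.074, -0.0]
force: [-1.1, 1.3, 5.3]
grip_width: 0.0149
grasp_force: 59.2
```

Call:
{"method": "play_rows", "body": {
  "moves": [
    [-1, 0, 0, -0.1, 0, 0, 0],
    [-1, 0, 0, -0.3, 0, 0, 0],
    [-1, 0, 0, -0.6, 0, 0, 0],
    [-1, 0, 0, -0.9, 0, 0, 0],
    [-1, 0, 0, -1, 0, 0, 0]
  ]
}}

```text
t: 3.2
tcp_pos: [0.4647, -0.3086, 0.14]
tool_rot: [0.643, 3.07, -0.002]
force: [0.8, -0.3, -2.7]
grip_width: 0.0143
grasp_force: 58.8
```

Call:
{"method": "play_rows", "body": {
  "moves": [
    [-1, 0, 0, -0.3, 0, 0, -0.03],
    [-1, 0, 0, -0.6, 0, 0, -0.07],
    [-1, 0, 0, -0.8, 0, 0, -0.1],
    [-1, 0, 0, -0.8, 0, 0, -0.14],
    [-1, 0, 0, -0.8, 0, 0, -0.18],
    [-1, 0, 0, -0.8, 0, 0, -0.22],
    [-1, 0, 0, -0.8, 0, 0, -0.26],
    [-1, 0, 0, -0.8, 0, 0, -0.26]
  ]
}}

```text
t: 3.87
tcp_pos: [0.4626, -0.3075, 0.2152]
tool_rot: [0.637, -3.076, -0.001]
force: [-0.5, -0.1, -2.6]
grip_width: 0.0146
grasp_force: 58.8
```

```bash
cat > sc.py <<'E'
from h import *
im=dict(np.load("top0.npz")); g=cv2.GaussianBlur(im["pixels"],(3,3),0).astype(float).mean(2)
def cross(a,th,rev=False):
    # subpixel first crossing above th
    idx=np.where((a[:-1]-th)*(a[1:]-th)<0)[0]
    i=idx[-1] if rev else idx[0]; return i+(th-a[i])/(a[i+1]-a[i])
def line(P,ax):
    P=np.array(P); k=1-ax
    for _ in range(4):
        c=np.polyfit(P[:,k],P[:,ax],1); e=P[:,ax]-np.polyval(c,P[:,k]); P=P[abs(e)<=max(.0012,1.5*e.std())]
    return c,len(P),e.std()
L=[pt(im,185+cross(g[v,185:205],95),v,z=.01)[:2] for v in range(231,250)]
Rr=[pt(im,250+cross(g[v,250:264],95,True),v,z=.01)[:2] for v in range(243,252)]
F=[pt(im,u,242+cross(g[242:262,u],95),z=.01)[:2] for u in range(199,238)]
print("left",line(L,1),"right",line(Rr,1),"front",line(F,0))
print("rightpts",np.round(Rr,4).tolist())
print(g[220:236,215].round(0),g[220:236,240].round(0))
# hood edges at z .067 : white
print(g[176:190,225].round(0), [ (v,g[v,190:198].round(0).tolist(),g[v,254:266].round(0).tolist()) for v in (195,215)])
E
python3 sc.py
```

```text
left (array([-0.03004385,  0.27873362]), 19, np.float64(0.0003943797600449367)) right (array([-0.03525643,  0.04476797]), 9, np.float64(9.853638797836594e-05)) front (array([0.05122329, 0.40222267]), 39, np.float64(0.0004303484319475802))
rightpts [[0.4471, 0.0291], [0.4436, 0.0292], [0.44, 0.0293], [0.4365, 0.0293], [0.4329, 0.0293], [0.4294, 0.0296], [0.4258, 0.0298], [0.4223, 0.0299], [0.4187, 0.0301]]
[187. 212. 229. 236. 234. 219. 191. 163. 156. 167. 179. 185. 190. 193.
 193. 194.] [154. 192. 223. 236. 238. 231. 209. 174. 152. 160. 175. 183. 188. 193.
 195. 195.]
[ 33.  40.  55.  92. 148. 197. 225. 236. 240. 240. 240. 239. 236. 227.] [(195, [29.0, 32.0, 40.0, 61.0, 104.0, 153.0, 195.0, 223.0], [235.0, 220.0, 197.0, 179.0, 174.0, 175.0, 178.0, 168.0, 128.0, 75.0, 45.0, 43.0]), (215, [29.0, 35.0, 57.0, 98.0, 149.0, 194.0, 223.0, 236.0], [227.0, 199.0, 156.0, 128.0, 136.0, 148.0, 136.0, 118.0, 125.0, 155.0, 176.0, 167.0])]
```

Call:
{"method": "play_rows", "body": {
  "moves": [
    [-1, 0, 0.12, 0, 0, 0, -0.035],
    [-1, 0, 0.3, 0, 0, 0, -0.07],
    [-1, 0, 0.5, 0, 0, 0, -0.105],
    [-1, 0, 0.65, 0, 0, 0, -0.14],
    [-1, 0, 0.8, 0, 0, 0, -0.175],
    [-1, 0, 0.9, 0, 0, 0, -0.21],
    [-1, 0, 0.98, 0, 0, 0, -0.245],
    [-1, 0, 0.98, 0, 0, 0, -0.28]
  ]
}}

```text
t: 4.53
tcp_pos: [0.4236, -0.2165, 0.2154]
tool_rot: [-1.881, 2.516, 0.001]
force: [0.7, 0.4, -3.1]
grip_width: 0.0145
grasp_force: 58.9
```

Call:
{"method": "play_rows", "body": {
  "moves": [
    [-1, -0.15, 0.04, 0, 0, 0, -0.035],
    [-1, -0.3, 0.08, 0, 0, 0, -0.07],
    [-1, -0.5, 0.14, 0, 0, 0, -0.105],
    [-1, -0.65, 0.18, 0, 0, 0, -0.14],
    [-1, -0.8, 0.24, 0, 0, 0, -0.175],
    [-1, -0.9, 0.26, 0, 0, 0, -0.21],
    [-1, -0.98, 0.29, 0, 0, 0, -0.245],
    [-1, -0.98, 0.29, 0, 0, 0, -0.28]
  ]
}}

```text
t: 5.2
tcp_pos: [0.4243, -0.1143, 0.2153]
tool_rot: [-2.773, 1.475, 0.0]
force: [0.1, -0.7, -2.2]
grip_width: 0.0148
grasp_force: 58.9
```

Call:
{"method": "play_rows", "body": {
  "moves": [
    [-1, -0.15, -0.06, 0, 0, 0, -0.035],
    [-1, -0.3, -0.12, 0, 0, 0, -0.07],
    [-1, -0.5, -0.2, 0, 0, 0, -0.105],
    [-1, -0.65, -0.27, 0, 0, 0, -0.14],
    [-1, -0.8, -0.33, 0, 0, 0, -0.175],
    [-1, -0.9, -0.37, 0, 0, 0, -0.21],
    [-1, -0.94, -0.39, 0, 0, 0, -0.245],
    [-1, -0.94, -0.39, 0, 0, 0, -0.28]
  ]
}}

```text
t: 5.87
tcp_pos: [0.4042, -0.0148, 0.2154]
tool_rot: [-3.137, 0.154, -0.0]
force: [0.4, -0.5, -1.8]
grip_width: 0.0145
grasp_force: 58.9
```

Call:
{"method": "play_rows", "body": {
  "moves": [
    [-1, -0.04, -0.35, 0, 0, 0, -0.018],
    [-1, -0.07, -0.7, 0, 0, 0, -0.018],
    [-1, -0.09, -0.9, 0, 0, 0, -0.018]
  ]
}}

```text
t: 6.12
tcp_pos: [0.4046, 0.0766, 0.2156]
tool_rot: [-3.14, 0.076, -0.001]
force: [0.7, 0.6, -2.3]
grip_width: 0.0148
grasp_force: 59.3
```

Call:
{"method": "play_rows", "body": {
  "moves": [
    [-1, 0, -0.35, 0, 0, 0, 0],
    [-1, 0, -0.6, 0, 0, 0, 0],
    [-1, 0, -0.7, 0, 0, 0, 0],
    [-1, 0, -0.7, 0, 0, 0, 0]
  ]
}}

```text
t: 6.45
tcp_pos: [0.4076, 0.1466, 0.2152]
tool_rot: [-3.141, 0.07, 0.0]
force: [-0.5, -0.5, -2.7]
grip_width: 0.0146
grasp_force: 59.4
```

Run:
```python
from h import *
s=observe(); print(np.round(s["tcp_pos"],4),np.round(s["joint_pos"],3),np.round(R.from_rotvec(s["tool_rot"]).as_matrix(),3).tolist(),s["t"])
im=get("wrist"); np.savez("w3.npz",**im); cv2.imwrite("pics/w3.png",im["pixels"])
E=im["extrinsics"]; print(-E[:3,:3].T@E[:3,3],im["fx"]); print(E[:3,:3].round(2).tolist())
```

```text
[0.4076 0.1466 0.2152] [ 0.804 -0.02  -0.548 -0.    -1.042  0.723] [[0.999, -0.045, -0.0], [-0.045, -0.999, 0.0], [-0.0, -0.0, -1.0]] 6.45
[0.48235625 0.14421044 0.33558209] 301.2989561178138
[[-0.05, -1.0, -0.0], [0.96, -0.04, -0.29], [0.29, -0.01, 0.96]]
```

View pics/w3.png

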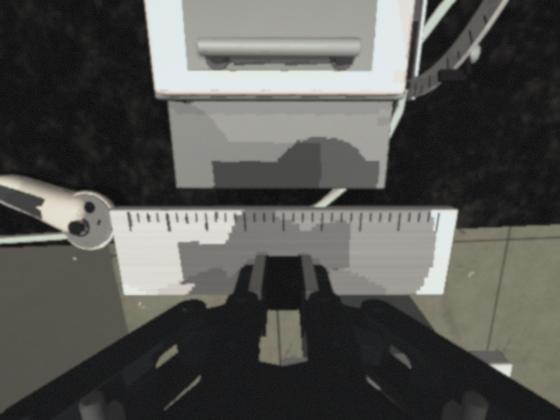

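Wrist view: the table's front edge runs along v≈188 from u 177 to 385, with side edges at u≈170–177 and 391–385. The hood's lower front edge is at v≈98 and the handle at (280,47). The straightedge's graduated edge is at v≈208 from u 110 to 458, nearly parallel.

```bash
cat > m3.py <<'E'
from h import *
im=dict(np.load("w3.npz")); g=cv2.GaussianBlur(im["pixels"],(3,3),0).astype(float).mean(2)
def edge(a):  # steepest gradient, subpixel
    d=np.abs(np.diff(a)); i=int(np.argmax(d)); 
    if 0<i<len(d)-1:
        p,q,r_=d[i-1:i+2]; return i+.5+.5*(p-r_)/(p-2*q+r_+1e-9)
    return i+.5
def fit(P,ax,nm):
    P=np.array(P);k=1-ax
    for _ in range(6):
        c=np.polyfit(P[:,k],P[:,ax],1); e=P[:,ax]-np.polyval(c,P[:,k]); P=P[abs(e)<=max(.0006,1.8*e.std())]
    print(nm,c.round(4),len(P),e.std().round(5)); return c
F=fit([pt(im,u,180+edge(g[180:197,u]),z=.01)[:2] for u in list(range(185,205))+list(range(205,380,2))],0,"front")
L=fit([pt(im,160+edge(g[v,160:190]),v,z=.01)[:2] for v in range(110,184)],1,"left")
Rr=fit([pt(im,378+edge(g[v,378:396]),v,z=.01)[:2] for v in range(110,184)],1,"right")
zt=.2152-.0359+.008
S=fit([pt(im,u,200+edge(g[200:215,u]),z=zt)[:2] for u in range(125,445,2)],0,"se grad edge")
A=fit([pt(im,100+edge(g[v,100:135]),v,z=zt)[:2] for v in range(225,285)],1,"se left")
B=fit([pt(im,440+edge(g[v,440:470]),v,z=zt)[:2] for v in range(225,285)],1,"se right")
th=(-F[0]+L[0]+Rr[0])/3
x=.45; yc=(np.polyval(L,x)+np.polyval(Rr,x))/2; print("width",np.polyval(L,x)-np.polyval(Rr,x),"th",th,"yc@.45",yc)
fx=np.polyval(F,yc); print("front x",fx)
sx=np.polyval(S,.1466); sy=(np.polyval(A,.38)+np.polyval(B,.38))/2; print("se len",np.polyval(A,.38)-np.polyval(B,.38),"grad x at y=.1466",sx,"centre y",sy,"yaw",-S[0])
P=cloud(im)
print("hood front",[ (v,P[v,250:300:12].round(3).tolist()) for v in (80,90,94,97,100,104)][:6])
print("table depth z",np.nanmedian(P[130:150,200:370,2]), "se z",np.nanmedian(P[225:240,150:400,2]))
E
python3 m3.py
```

```text
front [0.0483 0.4058] 94 0.00012
left [-0.0462  0.2847] 74 0.00012
right [-0.0546  0.0589] 49 0.00022
se grad edge [0.0268 0.4367] 105 0.0003
se left [-0.0411  0.254 ] 52 0.00013
se right [-0.0474  0.0776] 60 6e-05
width 0.22948864352689727 th -0.04969100993582762 yc@.45 0.1491305075826388
front x 0.41301353577173366
se len 0.17880534063980602 grad x at y=.1466 0.440611091298296 centre y 0.14897587572611484 yaw -0.026796304675387496
hood front [(80, [[0.516, 0.17, 0.067], [0.516, 0.16, 0.067], [0.516, 0.15, 0.067], [0.515, 0.141, 0.066], [0.515, 0.131, 0.068]]), (90, [[0.509, 0.171, 0.066], [0.509, 0.161, 0.065], [0.508, 0.151, 0.068], [0.508, 0.141, 0.066], [0.507, 0.131, 0.067]]), (94, [[0.506, 0.171, 0.062], [0.506, 0.161, 0.064], [0.505, 0.151, 0.064], [0.505, 0.141, 0.063], [0.504, 0.131, 0.064]]), (97, [[0.506, 0.174, 0.04], [0.505, 0.163, 0.04], [0.504, 0.152, 0.041], [nan, nan, nan], [0.503, 0.13, 0.041]]), (100, [[0.504, 0.175, 0.028], [0.503, 0.164, 0.027], [0.503, 0.152, 0.027], [0.502, 0.141, 0.03], [0.502, 0.129, 0.028]]), (104, [[0.501, 0.177, 0.01], [0.501, 0.165, 0.011], [0.5, 0.153, 0.009], [0.5, 0.141, 0.008], [0.499, 0.129, 0.009]])]
table depth z 0.009837875743950151 se z 0.18710193930871852
```

Call:
{"method": "play_rows", "body": {
  "moves": [
    [-1, 0.2, -0.035, 0.25, 0, 0, 0.0016],
    [-1, 0.4, -0.035, 0.55, 0, 0, 0.0016],
    [-1, 0.47, -0.035, 0.8, 0, 0, 0.0016],
    [-1, 0.47, -0.035, 0.95, 0, 0, 0.0016],
    [-1, 0.47, -0.035, 0.95, 0, 0, 0.0016]
  ]
}}

```text
t: 6.92
tcp_pos: [0.4529, 0.1435, 0.1169]
tool_rot: [3.136, -0.083, -0.009]
force: [-0.8, -0.7, -2.3]
grip_width: 0.0143
grasp_force: 59.2
```

Call:
{"method": "play_rows", "body": {
  "moves": [
    [-1, 0, 0, 0.2, 0, 0, 0],
    [-1, 0, 0, 0.4, 0, 0, 0],
    [-1, 0, 0, 0.6, 0, 0, 0],
    [-1, 0, 0, 0.66, 0, 0, 0],
    [-1, 0, 0, 0.66, 0, 0, 0]
  ]
}}

```text
t: 7.33
tcp_pos: [0.4542, 0.1452, 0.054]
tool_rot: [3.139, -0.078, -0.003]
force: [-0.1, 0.8, -1.6]
grip_width: 0.0148
grasp_force: 59.3
```

Run:
```python
from h import *
s=observe(); print(np.round(s["tcp_pos"],4),s["force"].round(1),np.round(R.from_rotvec(s["tool_rot"]).as_matrix(),3).tolist(),s["t"])
im=get("wrist"); np.savez("w4.npz",**im); cv2.imwrite("pics/w4.png",im["pixels"])
```

```text
[0.4542 0.1452 0.054 ] [-0.1  0.8 -1.6] [[0.999, -0.05, -0.002], [-0.05, -0.999, -0.002], [-0.002, 0.002, -1.0]] 7.3333
```

View pics/w4.png

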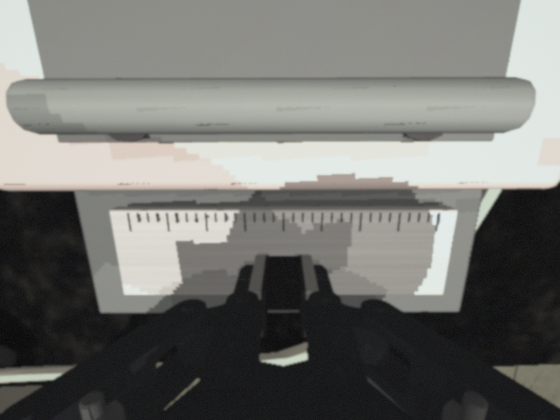

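The straightedge hangs over the table. Its ends are at u≈112–122 and 447–458, and the table sides at u≈80–100 and 460–480. The hood's front edge is at v≈188 and the graduated edge at v≈208.

```bash
cat > m4.py <<'E'
from h import *
im=dict(np.load("w4.npz")); g=cv2.GaussianBlur(im["pixels"],(3,3),0).astype(float).mean(2)
exec(open("m3.py").read().split("def edge")[1].join(["def edge",""]).split("F=fit")[0])
zt=.054-.0359+.008
L=fit([pt(im,74+edge(g[v,74:108]),v,z=.01)[:2] for v in range(210,300)],1,"table left")
Rr=fit([pt(im,459+edge(g[v,459:492]),v,z=.01)[:2] for v in range(240,300)],1,"table right")
A=fit([pt(im,106+edge(g[v,106:128]),v,z=zt)[:2] for v in range(225,290)],1,"se left")
B=fit([pt(im,441+edge(g[v,441:458]),v,z=zt)[:2] for v in range(225,290)],1,"se right")
Fr=fit([pt(im,u,303+edge(g[303:320,u]),z=.01)[:2] for u in list(range(110,170))+list(range(390,450))],0,"table front")
K=fit([pt(im,u,285+edge(g[285:302,u]),z=zt)[:2] for u in list(range(130,180))+list(range(370,440))],0,"se rear edge")
S=fit([pt(im,u,203+edge(g[203:216,u]),z=zt)[:2] for u in range(125,445,2)],0,"se grad edge")
for x in (.43,.45):
  print(x,np.polyval(L,x)-np.polyval(Rr,x),np.polyval(A,x)-np.polyval(B,x),"centres",(np.polyval(L,x)+np.polyval(Rr,x))/2,(np.polyval(A,x)+np.polyval(B,x))/2)
E
python3 m4.py
```

```text
table left [-0.0461  0.284 ] 90 4e-05
table right [-0.045   0.0553] 60 6e-05
se left [-0.051  0.259] 65 3e-05
se right [-0.0461  0.0777] 65 5e-05
table front [0.0465 0.4067] 102 0.00013
se rear edge [0.0492 0.4293] 98 0.00021
se grad edge [0.0501 0.4788] 156 8e-05
0.43 0.2282485768171588 0.17915707787664198 centres 0.15004048557997862 0.1474740686507671
0.45 0.22822656888728893 0.17906000036281186 centres 0.14912849640658518 0.14650350780060087
```

Call:
{"method": "play_rows", "body": {
  "moves": [
    [-1, 0.04, -0.026, 0.03, 0, 0, -0.001],
    [-1, 0.09, -0.026, 0.05, 0, 0, -0.001],
    [-1, 0.13, -0.026, 0.065, 0, 0, -0.001],
    [-1, 0.15, -0.026, 0.07, 0, 0, -0.001],
    [-1, 0.15, -0.026, 0.075, 0, 0, -0.001],
    [-1, 0.15, -0.026, 0.08, 0, 0, -0.001],
    [-1, 0.15, -0.026, 0.08, 0, 0, -0.001]
  ]
}}

```text
t: 7.97
tcp_pos: [0.4698, 0.1479, 0.0462]
tool_rot: [3.141, -0.071, -0.0]
force: [0.9, 0.7, -2.5]
grip_width: 0.0149
grasp_force: 59.4
```

Call:
{"method": "play_rows", "body": {
  "moves": [
    [-1, 0.01, 0, 0.004, 0, 0, 0],
    [-1, 0.02, 0, 0.006, 0, 0, 0],
    [-1, 0.03, 0, 0.008, 0, 0, 0],
    [-1, 0.03, 0, 0.008, 0, 0, 0]
  ]
}}

```text
t: 8.3
tcp_pos: [0.471, 0.1479, 0.0459]
tool_rot: [3.14, -0.072, -0.004]
force: [-14.5, 5.3, 12.7]
grip_width: 0.0143
grasp_force: 61.4
```

Call:
{"method": "play_rows", "body": {
  "moves": [
    [-1, 0.006, 0, 0, 0, 0, 0],
    [-1, 0.006, 0, 0, 0, 0, 0],
    [-0.7, 0.006, 0, 0, 0, 0, 0],
    [-0.5, 0.004, 0, 0, 0, 0, 0],
    [-0.3, 0, 0, 0, 0, 0, 0],
    [-0.3, 0, 0, 0, 0, 0, 0]
  ]
}}

```text
t: 8.8
tcp_pos: [0.4732, 0.1482, 0.0458]
tool_rot: [-3.14, 0.07, -0.001]
force: [0.3, 0.3, -0.7]
grip_width: 0.0299
grasp_force: 0.0
```

Run:
```python
from h import *
s=observe(); print(np.round(s["tcp_pos"],4),s["force"].round(1),s["grip_width"],np.round(R.from_rotvec(s["tool_rot"]).as_matrix(),3).tolist(),s["t"])
im=get("wrist"); np.savez("w5.npz",**im); cv2.imwrite("pics/w5.png",im["pixels"])
```

```text
[0.4732 0.1482 0.0458] [ 0.3  0.3 -0.7] 0.02990432841416502 [[0.999, -0.045, 0.001], [-0.045, -0.999, 0.0], [0.001, -0.0, -1.0]] 8.8
```

View pics/w5.png

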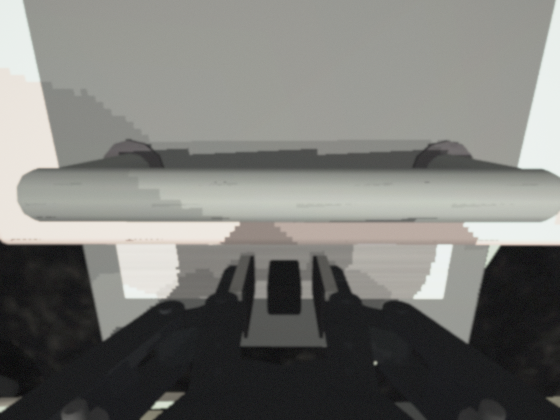

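Released. The straightedge's rear edge is at v≈298 and its ends at u≈122 and 447. The table sides show at u≈90–100 and 470–480. Let me check centring and yaw, then retract.

```bash
cat > m5.py <<'E'
from h import *
im=dict(np.load("w5.npz")); g=cv2.GaussianBlur(im["pixels"],(3,3),0).astype(float).mean(2)
exec(open("m3.py").read().split("def edge")[1].join(["def edge",""]).split("F=fit")[0])
zt=.018
L=fit([pt(im,78+edge(g[v,78:110]),v,z=.01)[:2] for v in range(255,320)],1,"table left")
Rr=fit([pt(im,456+edge(g[v,456:492]),v,z=.01)[:2] for v in range(270,325)],1,"table right")
A=fit([pt(im,110+edge(g[v,110:132]),v,z=zt)[:2] for v in range(255,293)],1,"se left")
B=fit([pt(im,438+edge(g[v,438:456]),v,z=zt)[:2] for v in range(255,293)],1,"se right")
K=fit([pt(im,u,290+edge(g[290:306,u]),z=zt)[:2] for u in list(range(130,170))+list(range(400,438))],0,"se rear edge")
for x in (.455,.47):
  print(x,np.polyval(L,x)-np.polyval(Rr,x),np.polyval(A,x)-np.polyval(B,x),"centres",(np.polyval(L,x)+np.polyval(Rr,x))/2,(np.polyval(A,x)+np.polyval(B,x))/2, np.polyval(K,.148)+.05)
E
python3 m5.py
```

```text
table left [-0.0455  0.2837] 65 4e-05
table right [-0.0455  0.0555] 55 7e-05
se left [-0.0519  0.2632] 38 4e-05
se right [-0.0433  0.08  ] 38 6e-05
se rear edge [0.0467 0.4462] 63 6e-05
0.455 0.22815087875143736 0.1792974646579725 centres 0.14891034773339634 0.1499316923246301 0.5030733149768882
0.47 0.22815158398881014 0.1791670780963287 centres 0.14822803775816554 0.14921765327091585 0.5030733149768882
```

Call:
{"method": "play_rows", "body": {
  "moves": [
    [-0.3, -0.04, 0, -0.1, 0, 0, 0],
    [-0.3, -0.1, 0, -0.4, 0, 0, 0],
    [-0.3, -0.2, 0, -0.8, 0, 0, 0],
    [-0.3, -0.2, 0, -1, 0, 0, 0],
    [-0.3, -0.2, 0, -1, 0, 0, 0]
  ]
}}

```text
t: 9.27
tcp_pos: [0.4548, 0.1503, 0.1511]
tool_rot: [-3.136, 0.069, -0.011]
force: [1.2, 0.5, 0.9]
grip_width: 0.0303
grasp_force: 0.0
```

Call:
{"method": "play_rows", "body": {
  "moves": [
    [-0.1, 0, 0, -0.3, 0, 0, 0],
    [0, 0, 0, -0.6, 0, 0, 0],
    [0, 0, 0, -0.9, 0, 0, 0],
    [0, 0, 0, -0.9, 0, 0, 0]
  ]
}}

```text
t: 9.6
tcp_pos: [0.4553, 0.1499, 0.2419]
tool_rot: [-3.136, 0.069, -0.013]
force: [0.2, -0.3, 0.1]
grip_width: 0.0428
grasp_force: 0.0
```

Run:
```python
from h import *
s=observe(); print(np.round(s["tcp_pos"],4),s["force"].round(1),s["joint_pos"].round(2),np.round(R.from_rotvec(s["tool_rot"]).as_matrix(),3).tolist(),s["t"])
im=get("wrist"); np.savez("w6.npz",**im); cv2.imwrite("pics/w6.png",im["pixels"])
for n in("side","top"): np.savez(n+"6.npz",**get(n))
```

```text
[0.4553 0.1499 0.2419] [ 0.2 -0.3  0.1] [ 0.73  0.03 -0.43  0.   -1.1   0.79] [[0.999, -0.044, 0.008], [-0.044, -0.999, 0.005], [0.008, -0.005, -1.0]] 9.6
```

View pics/w6.png

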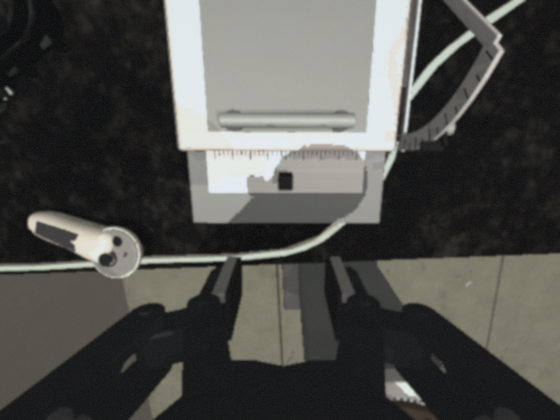

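The straightedge lies on the table against the body, with its knob at (286,181), table edges at v 150–222, and the quadrant at right around (400–500, 0–150). It is centred to about 1 mm. Next I rotate for the hood grip and bring the wrist camera to the quadrant's right side.

Call:
{"method": "play_rows", "body": {
  "moves": [
    [0, 0.07, 0.12, 0, 0, 0, 0.035],
    [0, 0.15, 0.25, 0, 0, 0, 0.07],
    [0, 0.23, 0.4, 0, 0, 0, 0.105],
    [0, 0.3, 0.55, 0, 0, 0, 0.14],
    [0, 0.37, 0.65, 0, 0, 0, 0.175],
    [0, 0.45, 0.77, 0, 0, 0, 0.21],
    [0, 0.51, 0.88, 0, 0, 0, 0.25],
    [0, 0.51, 0.88, 0, 0, 0, 0.25]
  ]
}}

```text
t: 10.42
tcp_pos: [0.4997, 0.057, 0.234]
tool_rot: [2.867, -1.278, -0.003]
force: [0.3, -0.4, -1.2]
grip_width: 0.0425
grasp_force: 0.0
```

Call:
{"method": "play_rows", "body": {
  "moves": [
    [0, 0.14, 0.04, 0, 0, 0, 0.035],
    [0, 0.28, 0.08, 0, 0, 0, 0.07],
    [0, 0.42, 0.11, 0, 0, 0, 0.105],
    [0, 0.56, 0.15, 0, 0, 0, 0.14],
    [0, 0.7, 0.18, 0, 0, 0, 0.175],
    [0, 0.84, 0.22, 0, 0, 0, 0.21],
    [0, 0.98, 0.26, 0, 0, 0, 0.25],
    [0, 0.98, 0.26, 0, 0, 0, 0.25]
  ]
}}

```text
t: 11.08
tcp_pos: [0.5468, -0.0325, 0.2342]
tool_rot: [2.164, -2.275, -0.002]
force: [0.6, -0.2, -0.1]
grip_width: 0.0429
grasp_force: 0.0
```

```bash
cat > q.py <<'E'
from h import *
th=-.046; C=np.cos(th); S=np.sin(th)
RS=np.array([[C,-S,0],[S,C,0],[0,0,1]])
face=np.array([.5034,.1467,.01])
org=face+RS@np.array([.04,0,-.01])
def W(p): return org+RS@np.array(p)
def hp(a,rad,y): return W([.12-rad*np.cos(a),y,.044+rad*np.sin(a)])
def toplane(im,u,v,y=-.121):
    E=np.array(im["extrinsics"]); c=-E[:3,:3].T@E[:3,3]; p=pt(im,u,v,d=1.); w=RS.T@(p-c); o=RS.T@(c-org)
    q=o+w*(y-o[1])/w[1]; return q, np.arctan2(q[2]-.044,.12-q[0]), np.hypot(q[2]-.044,.12-q[0])
E
python3 - <<'E'
from q import *
s=observe(); print(np.round(s["tcp_pos"],4),s["joint_pos"].round(2),np.round(R.from_rotvec(s["tool_rot"]).as_matrix(),3).tolist(),s["t"])
im=get("wrist"); np.savez("w7.npz",**im)
print(org)
for n in ("w7","w6","w3","side6"):
    im=dict(np.load(n+".npz")); print(n,[np.round(proj(im,hp(a,.166,-.121)),0).tolist() for a in(.4,.5,.6,.7)],"ptr0",np.round(proj(im,hp(0,.143,-.115)),0),"hinge",np.round(proj(im,hp(0,0,-.121)),0))
E
```

```text
[ 0.5468 -0.0325  0.2342] [ 0.3   0.17 -0.3   0.   -1.11 -0.35] [[-0.05, -0.999, -0.002], [-0.999, 0.05, -0.001], [0.001, 0.002, -1.0]] 11.0833
[0.54335769 0.14486065 0.        ]
w7 [[332.0, 271.0], [326.0, 279.0], [318.0, 288.0], [307.0, 297.0]] ptr0 [314. 249.] hinge [185. 244.]
w6 [[434.0, 148.0], [444.0, 140.0], [456.0, 128.0], [469.0, 113.0]] ptr0 [399. 133.] hinge [424. -34.]
w3 [[453.0, 80.0], [468.0, 64.0], [484.0, 44.0], [504.0, 16.0]] ptr0 [409.  77.] hinge [ 441. -131.]
side6 [[259.0, 181.0], [261.0, 177.0], [264.0, 173.0], [267.0, 169.0]] ptr0 [262. 197.] hinge [304. 194.]
```

Run:
```python
from q import *
c=np.zeros((600,800,3),np.uint8)
def put(n,x0,x1,y0,y1,X,Y):
    a=np.load(n+".npz")["pixels"][y0:y1,x0:x1]; a=cv2.resize(a,(400,300),interpolation=2); c[Y:Y+300,X:X+400]=a
put("w7",240,400,190,310,0,0); put("w3",390,522,0,99,400,0); put("w6",385,517,65,164,0,300); put("side6",235,323,150,216,400,300)
cv2.imwrite("pics/c7.png",c)
```

```text
(no output)
```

View pics/c7.png

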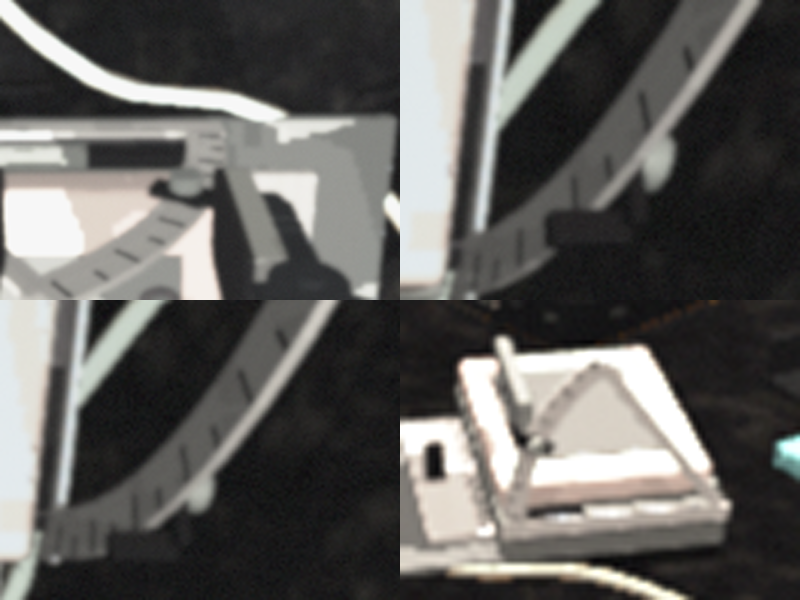

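The composite shows the sliding mark's black tab at w3 ≈(452,75) and w6 ≈(433,145). In w7 it is at ≈(311,268), partly behind a light nub. I'll triangulate it.

```bash
cat > tri.py <<'E'
from q import *
from scipy.optimize import least_squares
def tri(obs):
    ims=[(dict(np.load(n+".npz")),u,v) for n,u,v in obs]
    f=lambda p: np.concatenate([np.subtract(proj(i,p),(u,v)) for i,u,v in ims])
    s=least_squares(f,[.52,.02,.12]); q=RS.T@(s.x-org)
    return q.round(4),"ang",np.arctan2(q[2]-.044,.12-q[0]).round(4),"r",np.hypot(q[2]-.044,.12-q[0]).round(4),"res",s.fun.round(1)
if __name__=="__main__":
    c3=lambda x,y:("w3",390+(x-400)*.33,y*.33); c6=lambda x,y:("w6",385+x*.33,65+(y-300)*.33); c7=lambda x,y:("w7",240+x*.4,190+y*.4)
    for a,b in (((545,226),(108,544)),((630,227),(182,546)),((588,226),(145,544))): print(tri([c3(*a),c6(*b)]))
    print(tri([c3(588,226),c6(145,544),c7(180,190)]))
    for n,u,v in (c3(588,226),c6(145,544)): print([toplane(dict(np.load(n+".npz")),u,v,y)[1:] for y in (-.121,-.125,-.13)])
    # projected flag corners for angle .42
    for yc in(-.121,-.13):
      for n in("w3","w6","w7"):
        im=dict(np.load(n+".npz")); print(yc,n,[np.round(proj(im,hp(.42,rr,yc+dy)),1).tolist() for rr in(.162,.17) for dy in(-.009,.009)])
    for n in ("w3","w6"):
        g=np.load(n+".npz")["pixels"].max(2)
        print(g[68:82,432:472:3] if n=="w3" else g[138:152,415:450:3])
E
python3 tri.py
```

```text
(array([-0.0305, -0.1075,  0.1142]), 'ang', np.float64(0.4365), 'r', np.float64(0.166), 'res', array([ 0.2,  0.1, -0.3, -0.1]))
(array([-0.0308, -0.1266,  0.1143]), 'ang', np.float64(0.4365), 'r', np.float64(0.1664), 'res', array([ 0.7,  0.2, -0.8, -0.3]))
(array([-0.0304, -0.1174,  0.1137]), 'ang', np.float64(0.4341), 'r', np.float64(0.1658), 'res', array([ 0.4,  0.1, -0.4, -0.1]))
(array([-0.0262, -0.1234,  0.0993]), 'ang', np.float64(0.3616), 'r', np.float64(0.1564), 'res', array([-1.1, -3.2, -0.6, -6.3, 11.5, -1.8]))
[(np.float64(0.39447191901496503), np.float64(0.16172602107526585)), (np.float64(0.35142323041751794), np.float64(0.15787899530985228)), (np.float64(0.2947173494841097), np.float64(0.1535042369688067))]
[(np.float64(0.39465703915481065), np.float64(0.16353566868844568)), (np.float64(0.34544751743212315), np.float64(0.16101393638201095)), (np.float64(0.281935686158539), np.float64(0.15842865355359012))]
-0.121 w3 [[468.6, 71.5], [442.3, 71.5], [469.5, 82.5], [443.0, 82.5]]
-0.121 w6 [[446.3, 142.0], [424.1, 141.9], [447.0, 151.4], [424.7, 151.4]]
-0.121 w7 [[327.2, 26
[... 1113 characters left out ...]
 89  89  73 112 133  55  27  35  21]
 [ 69  87  75  84  84  70 110 108  34  30  41  29]
 [ 70  88  70  75  74  63  89  72  26  23  39  28]
 [ 69  84  59  58  57  54  64  43  32  30  38  29]
 [ 69  83  49  46  44  44  46  38  37  25  38  28]
 [ 67  82  39  41  41  40  41  39  38  28  40  31]
 [ 68  81  37  39  39  42  38  38  37  29  38  29]
 [ 67  83  39  39  39  38  39  39  40  29  35  24]
 [ 72  86  38  39  41  40  39  40  40  34  30  24]
 [ 76  93  37  39  39  40  40  37  39  39  29  21]
 [ 82  90  33  39  38  40  39  38  38  37  23  24]
 [ 73  68  28  39  40  37  38  38  38  37  27  28]
 [ 51  42  25  35  33  34  32  35  37  34  27  26]
 [ 32  32  29  30  29  34  29  29  29  32  29  25]]
```

Run:
```python
from q import *
for n,box in(("w3",(185,380,30,70)),("w4",(20,520,70,140)),("w6",(200,370,100,135))):
    im=dict(np.load(n+".npz")); P=cloud(im); x0,x1,y0,y1=box; p=P[y0:y1,x0:x1].reshape(-1,3); p=p[np.isfinite(p[:,0])&(p[:,2]>.098)&(p[:,2]<.115)]
    q=(p-org)@RS; print(n,len(p),np.percentile(p[:,2],[50,99]).round(4),"scanner x",q[:,0].min().round(4),q[:,0].max().round(4),"y",np.percentile(q[:,1],[1,99]).round(4), "top x", q[p[:,2]>np.percentile(p[:,2],80),0].mean().round(4))
# table check
im=dict(np.load("w6.npz")); 
print("handle world",W([-.01,0,.102]))
```

```text
w3 3232 [0.1065 0.1087] scanner x -0.0174 -0.0047 y [-0.0548  0.0536] top x -0.0113
w4 27839 [0.1066 0.1086] scanner x -0.017 -0.0047 y [-0.0519  0.0517] top x -0.011
w6 2032 [0.1065 0.1087] scanner x -0.0165 -0.0053 y [-0.0546  0.0539] top x -0.0111
handle world [0.53336827 0.14532049 0.102     ]
```

Call:
{"method": "play_rows", "body": {
  "moves": [
    [0, -0.35, 0.05, 0, 0, 0, 0],
    [0, -0.7, 0.09, 0, 0, 0, 0],
    [0, -0.88, 0.114, 0, 0, 0, 0]
  ]
}}

```text
t: 11.38
tcp_pos: [0.5384, 0.0597, 0.2349]
tool_rot: [2.176, -2.265, -0.001]
force: [0.3, -0.2, 0.5]
grip_width: 0.0428
grasp_force: 0.0
```

Call:
{"method": "play_rows", "body": {
  "moves": [
    [0, -0.35, 0.05, 0, 0, 0, 0],
    [0, -0.7, 0.09, 0, 0, 0, 0],
    [0, -0.88, 0.114, 0.1, 0, 0, 0],
    [0, -0.88, 0.114, 0.4, 0, 0, 0],
    [0, -0.88, 0.114, 0.6, 0, 0, 0],
    [0, -0.88, 0.114, 0.6, 0, 0, 0]
  ]
}}

```text
t: 11.88
tcp_pos: [0.5285, 0.1455, 0.171]
tool_rot: [2.172, -2.26, -0.004]
force: [-0.7, -0.7, -0.4]
grip_width: 0.0428
grasp_force: 0.0
```

Run:
```python
from q import *
s=observe(); print(np.round(s["tcp_pos"],4),s["force"].round(1),np.round(R.from_rotvec(s["tool_rot"]).as_matrix(),3).tolist(),s["t"])
im=get("wrist"); np.savez("w8.npz",**im)
print([np.round(proj(im,hp(.435,rr,-.117+dy)),1).tolist() for rr in(.162,.17) for dy in(-.009,.009)])
u,v=np.round(proj(im,hp(.435,.166,-.117))).astype(int); print(u,v)
g=im["pixels"].max(2); print(g[max(0,v-24):v+24:2,max(0,u-30):u+30:3])
```

```text
[0.5285 0.1455 0.171 ] [-0.7 -0.7 -0.4] [[-0.04, -0.999, -0.007], [-0.999, 0.04, -0.003], [0.004, 0.007, -1.0]] 11.8833
[[306.9, 16.9], [305.9, 55.4], [321.7, 14.8], [320.2, 54.1]]
314 36
[[166 170 162 140 102  37  28  34  35  36  35  26  25  25  29  26  22  25
   27  24]
 [144  96  86  71  51  38  39  37  39  35  29  26  29  24  25  24  23  23
   27  26]
 [173 135  73  40  39  39  40  40  39  37  32  29  31  27  28  24  23  20
   26  28]
 [178 173 146  67  38  38  33  36  32  31  32  37  39  25  28  28  24  18
   23  27]
 [165 175 173 134  62  33  30  29  30  27  35  40  38  28  25  24  22  21
   23  25]
 [114 158 170 159 126  50  21  23  34  30  38  40  39  23  27  25  20  25
   20  26]
 [ 88 107 142 159 157 118  46  20  35  39  39  40  39  25  25  23  19  24
   22  21]
 [ 92  92 102 139 159 156 109  38  36  37  36  41  36  25  21  19  24  24
   25  29]
 [ 94  91  89  96 137 159 149  77  40  37  36  41  38  26  26  24  23  22
   20  24]
 [ 91  70  64  59  86 139 153  95  42  36  40  40  35  26  23  23  25  20
   22  23]
 [ 92  74  80  82  83 100 133  94  43  39  39  39  36  25  23 
[... 428 characters left out ...]
  24  26
   27  21]
 [ 24  71  93  94  93  92  77  70  41  40  38  39  36  29  27  21  25  27
   25  27]
 [ 22  39  84  92  94  92  87  79  40  40  39  39  36  27  28  27  17  23
   26  25]
 [ 25  28  58  93  94  79  65  59  38  36  37  36  37  27  25  31  24  28
   28  26]
 [ 24  23  35  87  93  87  80  76  40  38  40  41  34  27  31  32  27  29
   24  18]
 [ 75  55  51  77  93  88  86  81  41  38  40  39  35  30  33  32  25  25
   25  19]
 [192 180 165 109  89  85  87  82  40  35  34  41  33  34  32  31  27  22
   24  24]
 [227 227 216 125  88  87  78  73  44  42  52 111  66  50  39  32  25  26
   25  22]
 [147 149 141 108  91  85  78  80  86  80  87 167 167 149 110  48  29  27
   26  24]]
```

The dark tab sits at u 306–321, v 16–56, right where angle 0.435 predicts, so mark ≈ 0.435. Next I descend on the handle.

Call:
{"method": "play_rows", "body": {
  "moves": [
    [0, 0, -0.043, 0.2, 0, 0, 0],
    [0, 0, -0.043, 0.4, 0, 0, 0],
    [0, 0, -0.043, 0.55, 0, 0, 0],
    [0, 0, -0.043, 0.55, 0, 0, 0],
    [0, 0, -0.043, 0.55, 0, 0, 0]
  ]
}}

```text
t: 12.35
tcp_pos: [0.5365, 0.1454, 0.1214]
tool_rot: [2.173, -2.269, 0.001]
force: [0.0, -0.6, 0.4]
grip_width: 0.0426
grasp_force: 0.0
```

Call:
{"method": "play_rows", "body": {
  "moves": [
    [0, 0, 0.037, 0.1, 0, 0, 0],
    [0, 0, 0.037, 0.165, 0, 0, 0],
    [0, 0, 0.037, 0.165, 0, 0, 0],
    [0, 0, 0.037, 0.165, 0, 0, 0]
  ]
}}

```text
t: 12.68
tcp_pos: [0.533, 0.1457, 0.1049]
tool_rot: [-2.171, 2.27, -0.001]
force: [-0.1, -0.8, 0.2]
grip_width: 0.0426
grasp_force: 0.0
```

Call:
{"method": "play_rows", "body": {
  "moves": [
    [-0.4, 0, 0, 0, 0, 0, 0],
    [-0.7, 0, 0, 0, 0, 0, 0],
    [-1, 0, 0, 0, 0, 0, 0],
    [-1, 0, 0, 0, 0, 0, 0],
    [-1, 0, 0, 0, 0, 0, 0],
    [-1, 0, 0, 0, 0, 0, 0]
  ]
}}

```text
t: 13.18
tcp_pos: [0.5325, 0.1457, 0.1045]
tool_rot: [-2.171, 2.27, 0.0]
force: [-3.6, 1.0, 5.6]
grip_width: 0.01
grasp_force: 58.6
```

Call:
{"method": "play_rows", "body": {
  "moves": [
    [-1, 0, -0.031, -0.064, 0, 0, 0],
    [-1, 0, -0.064, -0.127, 0, 0, 0],
    [-1, 0, -0.101, -0.188, 0, 0, 0],
    [-1, 0, -0.141, -0.247, 0, 0, 0],
    [-1, 0, -0.184, -0.304, 0, 0, 0],
    [-1, 0, -0.229, -0.358, 0, 0, 0],
    [-1, 0, -0.229, -0.358, 0, 0, 0],
    [-1, 0, -0.229, -0.358, 0, 0, 0]
  ]
}}

```text
t: 13.85
tcp_pos: [0.5538, 0.1446, 0.14]
tool_rot: [2.168, -2.27, -0.004]
force: [-10.1, 6.2, 3.2]
grip_width: 0.0102
grasp_force: 58.8
```

```bash
cat > ang.py <<'E'
from q import *
from scipy.optimize import brentq
def report():
    s=observe(); T=R.from_rotvec(s["tool_rot"]).as_matrix(); p=s["tcp_pos"]+.003*T[:,2]; q=RS.T@(p-org)
    for b in(0,.0009): print("hood ang",np.arctan2(q[2]-.044,.12-q[0]-b)-np.arctan2(.058,.13),"r",np.hypot(q[2]-.044,.12-q[0]-b))
    print(q.round(4),s["tcp_pos"].round(4),T[:2,:2].round(3).tolist(),s["force"].round(1),s["grip_width"],s["t"])
report()
im=get("wrist"); np.savez("w9.npz",**im)
P=cloud(im); E=im["extrinsics"]; q=(P-org)@RS
# hood top plane: points between y -.09..-.06 bright
m=np.isfinite(q[...,0])&(abs(q[...,1])<.104)&(q[...,0]>-.03)&(q[...,0]<.11)&(q[...,2]>.06)
x=q[m]; 
def resid(a): # height above hood plane through hinge; top is 23mm above hinge line
    return -(0.12-x[:,0])*np.sin(a)+(x[:,2]-.044)*np.cos(a)
for a in np.arange(.2,.5,.01):
    r_=resid(a); 
    n=(abs(r_-.023)<.0015).sum()
    print(round(a,2),n,end=" | ")
E
python3 ang.py
```

```text
hood ang 0.28411313127008864 r 0.14368127925949004
hood ang 0.28818585491873894 r 0.14299629445369466
[0.0105 0.0002 0.137 ] [0.5538 0.1446 0.14  ] [[-0.046, -0.999], [-0.999, 0.046]] [-10.1   6.2   3.2] 0.010175712788130568 13.85
0.2 2657 | 0.21 3427 | 0.22 4285 | 0.23 5227 | 0.24 6595 | 0.25 9269 | 0.26 16470 | 0.27 33344 | 0.28 44036 | 0.29 35636 | 0.3 25721 | 0.31 16102 | 0.32 9729 | 0.33 5848 | 0.34 3228 | 0.35 1551 | 0.36 666 | 0.37 251 | 0.38 106 | 0.39 73 | 0.4 69 | 0.41 83 | 0.42 108 | 0.43 138 | 0.44 146 | 0.45 147 | 0.46 146 | 0.47 148 | 0.48 165 | 0.49 157 |
```

Call:
{"method": "play_rows", "body": {
  "moves": [
    [-1, 0, -0.036, -0.038, 0, 0, 0],
    [-1, 0, -0.072, -0.074, 0, 0, 0],
    [-1, 0, -0.108, -0.108, 0, 0, 0],
    [-1, 0, -0.145, -0.143, 0, 0, 0],
    [-1, 0, -0.145, -0.143, 0, 0, 0],
    [-1, 0, -0.145, -0.143, 0, 0, 0],
    [-1, 0, -0.145, -0.143, 0, 0, 0],
    [-1, 0, -0.145, -0.143, 0, 0, 0]
  ]
}}

```text
t: 14.57
tcp_pos: [0.5668, 0.144, 0.154]
tool_rot: [2.167, -2.268, -0.006]
force: [-14.8, 7.7, 5.8]
grip_width: 0.01
grasp_force: 59.0
```

```bash
python3 ang.py
python3 - <<'E'
from q import *
im=dict(np.load("w9.npz")); print()
for nm,a,rr,y in (("tab",.435,.166,-.117),("ptr",.43,.143,-.112)):
    u,v=np.round(proj(im,hp(a,rr,y))).astype(int); print(nm,u,v)
g=im["pixels"].max(2); u,v=np.round(proj(im,hp(.435,.155,-.117))).astype(int)
print(u,v); print(g[max(0,v-30):v+50:3,max(0,u-50):u+50:4])
E
```

```text
hood ang 0.41722576863934513 r 0.14409178571188083
hood ang 0.42188323052569465 r 0.14349053517831764
[0.0235 0.0002 0.151 ] [0.5668 0.144  0.154 ] [[-0.046, -0.999], [-0.999, 0.046]] [-14.8   7.7   5.8] 0.010047136699436212 14.5667
0.2 1 | 0.21 1 | 0.22 3 | 0.23 7 | 0.24 7 | 0.25 12 | 0.26 21 | 0.27 39 | 0.28 95 | 0.29 232 | 0.3 474 | 0.31 763 | 0.32 1184 | 0.33 1643 | 0.34 2163 | 0.35 2776 | 0.36 3440 | 0.37 4427 | 0.38 6543 | 0.39 12017 | 0.4 27431 | 0.41 39363 | 0.42 32282 | 0.43 22334 | 0.44 13470 | 0.45 7562 | 0.46 4110 | 0.47 2037 | 0.48 888 | 0.49 294 | 
tab 398 25
ptr 349 42
374 27
[[ 86  88  88  94  97  94  46  45  70  93  93 165 176  92  38  43  42  40
   43  44  30  24  30  27  17]
 [ 89  94  94  92  92  95  86  94  94  92  92 115 176 164  47  43  44  42
   39  40  33  36  20  25  21]
 [ 44  85  93  95  92  93  96  95  92  94  94  91 140 176  90  38  30  27
   28  24  44  45  24  23  21]
 [ 29  37  82  95  95  95  94  94  90  82  66  53  75 158 139  28  24  26
   36  39  43  41  23  24  23]
 [ 33  26  39  83  95  93  89  60  64  75  83  85  92 102 159  57  19  30
   40  4
[... 1528 characters left out ...]
32 233 233 232 224 179 212 167  64  26
   27  25  27  25  23  24  24]
 [233 233 233 233 234 234 234 234 235 234 234 233 222 175 214 214 202 131
   42  27  22  25  21  23  23]
 [233 233 233 234 234 234 234 234 234 234 234 233 221 170 214 214 215 214
  188  86  22  22  25  25  22]
 [234 234 233 234 234 234 234 234 234 233 230 233 220 168 157 207 214 215
  214 208 139  39  27  28  29]
 [234 234 233 234 234 234 234 234 234 231 233 234 220 166 128 133 157 162
  162 161 159 129 124 112 109]
 [233 234 233 234 234 234 234 234 234 229 233 233 217 164 162 158 155 165
  165 165 164 161 161 159 159]
 [234 234 234 234 234 234 234 234 235 230 234 233 214 165 164 156 157 166
  166 165 162 163 162 161 160]]
```

```bash
cat > cmp.py <<'E'
from q import *
import sys
im=dict(np.load(sys.argv[1])); g=im["pixels"].max(2).astype(int); q=(cloud(im)-org)@RS
r_=np.hypot(.12-q[...,0],q[...,2]-.044); a=np.arctan2(q[...,2]-.044,.12-q[...,0])
dark=(g<52)&np.isfinite(r_)&(q[...,2]>.07)
def rep(nm,m):
    if m.sum()<5: print(nm,"few",m.sum()); return
    v,u=np.nonzero(m); print(nm,m.sum(),"u",u.min(),u.max(),"v",v.min(),v.max(),"ang",np.percentile(a[m],[2,25,50,75,98]).round(3),"r",np.percentile(r_[m],[2,50,98]).round(4),"y",np.percentile(q[m][:,1],[2,50,98]).round(4))
rep("tab",dark&(r_>.158)&(r_<.175)&(q[...,1]<-.10)&(q[...,1]>-.135)&(a>.3))
p=dark&(r_>.120)&(r_<.146)&(q[...,1]<-.1)&(q[...,1]>-.122)&(a>.25); rep("ptr",p)
for lo in np.arange(.124,.146,.004): rep(f"ptr r>{lo:.3f}",p&(r_>lo)&(r_<=lo+.004))
E
python3 cmp.py w9.npz; python3 cmp.py w8.npz
```

```text
tab 1019 u 380 411 v 0 48 ang [0.435 0.448 0.451 0.457 0.473] r [0.1592 0.1664 0.1708] y [-0.1255 -0.1179 -0.1072]
ptr 706 u 306 352 v 32 52 ang [0.41  0.418 0.422 0.425 0.433] r [0.1205 0.1325 0.1437] y [-0.1167 -0.1132 -0.1096]
ptr r>0.124 112 u 313 321 v 36 51 ang [0.409 0.417 0.422 0.425 0.431] r [0.1241 0.1258 0.1278] y [-0.1168 -0.1131 -0.1097]
ptr r>0.128 115 u 321 328 v 35 50 ang [0.411 0.418 0.421 0.425 0.433] r [0.1281 0.13   0.1319] y [-0.1169 -0.1131 -0.1096]
ptr r>0.132 116 u 328 336 v 34 50 ang [0.41  0.417 0.42  0.425 0.43 ] r [0.1321 0.1339 0.1358] y [-0.1167 -0.1132 -0.1096]
ptr r>0.136 119 u 336 344 v 33 49 ang [0.411 0.419 0.421 0.425 0.433] r [0.1361 0.1379 0.1398] y [-0.1166 -0.1132 -0.1096]
ptr r>0.140 132 u 343 352 v 32 48 ang [0.407 0.416 0.42  0.425 0.432] r [0.1401 0.1422 0.1439] y [-0.1166 -0.1132 -0.1097]
ptr r>0.144 few 4
tab 804 u 296 323 v 11 56 ang [0.433 0.447 0.451 0.458 0.474] r [0.159  0.1668 0.171 ] y [-0.1264 -0.119  -0.1075]
ptr few 0
ptr r>0.124 few 0
ptr r>0.128 few 0
ptr r>0.132 few 0
ptr r>0.136 few 0
ptr r>0.140 few 0
ptr r>0.144 few 0
```

Call:
{"method": "play_rows", "body": {
  "moves": [
    [-1, 0, -0.015, -0.014, 0, 0, 0],
    [-1, 0, -0.03, -0.027, 0, 0, 0],
    [-1, 0, -0.03, -0.027, 0, 0, 0],
    [-1, 0, -0.03, -0.027, 0, 0, 0],
    [-1, 0, -0.03, -0.027, 0, 0, 0],
    [-1, 0, -0.03, -0.027, 0, 0, 0]
  ]
}}

```text
t: 15.12
tcp_pos: [0.5703, 0.1438, 0.1574]
tool_rot: [2.168, -2.269, -0.005]
force: [-16.7, 6.7, 9.4]
grip_width: 0.01
grasp_force: 58.8
```

```bash
cat >> ang.py <<'E'
print()
a=.43
for _ in range(20):
    r_=resid(a); k=abs(r_-.023)<.003; L=.12-x[k][:,0]; A=np.polyfit(L,x[k][:,2]-.044,1); a=np.arctan(A[0])
print("plane fit",a,"offset",A[1]*np.cos(a),k.sum())
E
python3 ang.py | grep -v "|"; python3 cmp.py w9.npz | head -2
```

```text
hood ang 0.4503531688191602 r 0.14438011210898008
hood ang 0.45513685609977617 r 0.14380141633785568
[0.0269 0.0002 0.1544] [0.5703 0.1438 0.1574] [[-0.045, -0.999], [-0.999, 0.045]] [-16.7   6.7   9.4] 0.00995087961352025 15.1167
plane fit 0.43496252961747106 offset 0.023760971233996817 42829
tab 1025 u 386 415 v 0 50 ang [0.435 0.448 0.452 0.458 0.476] r [0.1593 0.1662 0.1708] y [-0.1263 -0.1184 -0.1071]
ptr 709 u 310 356 v 32 51 ang [0.441 0.449 0.453 0.457 0.463] r [0.1207 0.1329 0.1437] y [-0.1168 -0.1133 -0.1096]
```

Run:
```python
from h import *
im=dict(np.load("w6.npz")); g=cv2.GaussianBlur(im["pixels"],(3,3),0).astype(float).mean(2)
exec("def edge"+open("m3.py").read().split("def edge")[1].split("F=fit")[0])
K=fit([pt(im,u,186+edge(g[186:198,u]),z=.018)[:2] for u in list(range(212,240))+list(range(330,360))],0,"se rear")
F=fit([pt(im,u,214+edge(g[214:230,u]),z=.01)[:2] for u in list(range(198,375))],0,"front")
for y in(.07,.15,.23): print("gap to flush mm",1e3*(np.polyval(F,y)+.04/np.cos(.046)-np.polyval(K,y)))
im=dict(np.load("w5.npz")); print(g[186:198,225].round())
s=observe(); print(s["tcp_pos"],s["force"])
```

```text
se rear [0.0427 0.4464] 58 4e-05
front [0.0449 0.4063] 156 0.00018
gap to flush mm 0.06326514066240518
gap to flush mm 0.2341398559029817
gap to flush mm 0.4050145711436137
[235. 234. 234. 234. 233. 229. 213. 187. 167. 159. 158. 158.]
[0.57025423 0.14381416 0.15733441] [-14.93630189   6.02595433   8.95804079]
```

The straightedge is flush within measurement error (about 0.2 mm). The hood and mark agree within about 0.005 rad, and the pose is steady, so I'm handing in.

```bash
python3 -c "
from h import *
print(order.job_done())"
```

```text
the job is handed in; nothing more can be done
None
```

The job is handed in, with no verdict returned: the straightedge is released flush against the scanner face (gap about 0.2 mm) and centred to about 1 mm, and the arm is still holding the hood at the mark (both about 0.44 rad).

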